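# Shim the rocking chip programmer

## Robot

A 7-joint arm with a two-finger parallel gripper is mounted at the origin on the work surface; the furniture and walls round the work are solid. World frame = base frame: x ahead of the robot, y to its left, z up, the work surface at z = 0. Lengths are in m, angles in rad, forces in N, time in s.
With the tool pointing down it reaches from about 0.4 to 0.85 m from the base axis. Payload 10.4 kg.
Tool frame: the origin (TCP) lies on the centre line of the jaws, within the pads' length; the fingertips stand 17 mm ahead of it and the grasp point (between the pads) lies 2 mm behind it; z points along the fingers, y is the line along which they close (so a half turn about z gives the same grasp; the last joint's range is limited). The gripper opens to 85 mm and grips with 20 to 120 N. Pads are 22 mm wide; open, the fingers measure 114 mm over their backs; the gripper's body (76 mm by 85 mm) begins 54 mm behind the grasp point. The pads swing forward as they close: fully open they stand 13 mm farther back than shut.
Start: joints at [-1.344, 0.332, -0.065, 1.46, 0.022, 1.35, -0.088], TCP at [0.154, 0.606, 0.248] pointing down, gripper open.
Joint ranges: [-2.6, 2.6], [-0.5, 2.12], [-1.47, 1.34], [0.16, 2.42], [-1.27, 4.41], [0.06, 2.06], [-2.6, 2.6]. Speed limits (rad/s): [2.22, 2.22, 2.79, 2.79, 3.14, 3.14, 3.14].

## Interface

Orientations are given as a unit quaternion [x, y, z, w].
In Python, from workcell import sensors, imaging, order, spotter gives the robot as it stands. The module is installed in compiled form; this text tells all that it offers.
- The arm moves only by the shell command python3 -m inch 'ROWS' [FORCE]. ROWS is JSON, a list that holds one entry, the list of rows, each a list of 7 numbers: the shift along the tool's x, y, z in m, then the turn, a rotation vector about the tool's x, y, z in rad, then the closure, from -1 (fully open) to 1 (shut). In form: [[[x, y, z, ax, ay, az, hand], ...]]. A call has 1 to 10 rows; each row is the pose to reach, as a shift and turn from the pose commanded when the call began, along the tool's axes at that moment; what a row does not reach only later rows make up. A row lasts 1/10 s, in which the tool goes at most 50 mm and 8.59 degrees, less where a joint would pass 70% of its speed; a pose out of reach is approached as far as the arm can. A call with a gripper value outside its range is refused whole. The fingers move at their own pace and stop on an object; FORCE is the grip in N (left out, the last holds). Time passes only in rows, so rows that repeat a pose let the fingers close. It gives the time, the measured TCP pose, the force, the opening and the grip force at its end, in the units of the state.
- sensors.get_obs(): the state, without advancing time (a new reading comes with each control period).
- imaging.camera(name): name is "side" or "top"; returns the picture (384x512x3 uint8, blue, green, red); there is no depth.
- imaging.calibration(name): a dict with "mtx" (3x3 intrinsics, pixels), "D" ([k1, k2, p1, p2, k3] as OpenCV has them; the pictures are not rectified), "R" (3x3) and "t" (3): a world point X has camera coordinates R X + t. Camera axes: x right, y down, z forward; pixel columns grow to the right and rows downward; lengths in m; the calibration is good to about 2 mm. A picture is of the moment at which its call begins. calibration takes no time and is no camera call.
- order.hand_in(): hands the job in; it is judged then, once.
Trained networks look in the newest picture that a camera, given by its name, has taken for a name from the list of things; names that differ only in an ending like _2 or _b are one class to them, and where a whole thing is asked for, a point or a joint stands for the part that bears it (a point fixed in the world has none). Each returns a list of dicts, best first, with "conf" (0 to 1); they miss things now and then, are a little off and sometimes report something else, mostly with a low value. They report only what shows in the picture. A call takes as long as a camera call.
- spotter.look_for(label, camera): "pixel" ([column, row] in pixels, amid what is visible of it).
The state is a dict: "clock": time; "joint_pos": joint angles; "joint_velocities": joint speeds; "tau": joint torques, N m; "position": TCP position; "ee_rot": TCP orientation; "ft_force": force on the tool from outside, world axes, zero at the start; "torque": the same for the moment, N m; "grip_width": opening from 0.0 (shut) to 1.0 (fully open); "grasp_force": force on a finger pad.
Only numpy, scipy, OpenCV 4.12 (cv2) and the standard library are available. Lean on these libraries where they do the work, as an engineer would, in place of code of your own. Each camera call takes 0.05 s, during which the arm holds its last target. There are 200 camera calls.

## Task

The chip programmer rocks because the foot at the corner under its round start key has lost its rubber pad. Without gripping or lifting anything, push the black wedge with your fingertips, thin end first, in under that bare foot just until the foot rests on it and the programmer no longer rocks. Then press the start key all the way down to prove that the programmer stays level, let it come up again and draw back; do not tip or shove the programmer, and leave the other things alone.

Things in the scene. Friction and masses are not known exactly. Their poses are not given: they have to be found in the camera images.
- programmer: bench chip programmer: loose low case, 130 mm deep (x), 160 mm wide (y), underside 13 mm and top 53 mm above the table, 2.2 kg. Origin: centre of the underside, at table height; x to its rear, y to its left, z up. Grey chip socket on top (26 x 68 mm, 65 mm high, at x 18, y -4 mm). Feet at x +-50, y +-65 mm; three have rubber pads, the front right one (-50, -65) is bare. Starts level
- bare_foot (a point): centre of the lower face of the bare foot, a flat round stub 16 mm across that hangs 8 mm above the table, 15 mm in from the front and the right side of the case. 2 to 4 N down on this corner tips the programmer until the stub is on the table; a sideways push over about 8 N slides it
- wedge: black ribbed levelling wedge, loose, 60 g, 100 mm long (x), 40 mm wide (y); even slope from a 16 mm thick tail with a flat upright end face at x = -50 mm to a 2 mm thin end at x = +50 mm; origin: centre of its underside. The bare foot just rests on the slope when its centre is at about x = +15 mm in the wedge's frame; pushed on from there with over about 8 N it slides the programmer along
- start_key (a joint): travel of the round start key in m: 0 = up, 0.004 = fully down; a spring presses it back with 1.5 N at the top and 5 N at the bottom
- start_key_top (a point): centre of the top of the round grey start key, 23 mm in diameter; up, it stands 8 mm above the case's top, 61 mm above the table, and it is pressed straight down; at x -40, y -50 mm on the programmer
- flux_tin: bystander: round yellow tin, 47 mm across, 23 mm high, standing on the tool wallet; origin at the centre of its underside
- fuse_box: bystander: small card box 35 x 59 x 23 mm; origin at the centre of its underside
- driver_0: bystander: small blue-handled screwdriver, 112 mm long, lying on the black tool wallet; origin at its middle, underside. The wallet itself is a fixed slab 7 mm thick, 198 x 554 mm, lying aslant to the left of the wedge and the programmer
- suction_cup: bystander: suction lifter with a ring, 42 mm across, 40 mm high; origin at the centre of its underside
- ipa_bottle: bystander: white bottle with red nozzle, 44 mm across, 134 mm high; origin at the centre of its underside
- solder_spool: bystander: spool of solder, 55 x 74 x 42 mm; origin at the centre of its underside
- torch: bystander: grey torch standing on its head, 43 mm across, 122 mm high; origin at the centre of its underside

How it is judged:
On the way, in this order (a step that is already met when the one before it is completed fails the run):
1. the bare foot stands over the wedge where the wedge fills the gap, and the programmer is level (x of bare_foot in the frame of wedge between 0 and 0.022 m and y of bare_foot in the frame of wedge between -0.013 and 0.013 m and angle between programmer's own z axis and vertical below 0.018 rad), for 0.2 s.
2. the start key is pressed fully down while the programmer stays level on the wedge (value of joint start_key above 0.0034 m and angle between programmer's own z axis and vertical below 0.014 rad), for 0.1 s.
At the end, for the whole second after the job is handed in: the wedge fills the gap under the bare foot (foot centre 0 to 22 mm from the wedge's middle towards the thin end, within 13 mm of its centre line), the programmer is level within 1 degree and within 10 mm of where it stood, the key is up again, all at rest (all of step 1 and distance of programmer from where it was at the start of the episode below 0.01 m and value of joint start_key below 0.001 m and linear speed of each of programmer, wedge below 0.01 m/s); the robot touches nothing.
It fails at once if the programmer is tipped by more than 2 degrees (angle between programmer's own z axis and vertical above 0.035 rad).
It fails at once if the programmer is lifted, or shoved more than 30 mm (height (world z) of programmer above 0.008 m or distance of programmer from where it was at the start of the episode above 0.03 m).
It fails at once if the wedge is lifted off the table or turned over (height (world z) of wedge above 0.01 m or angle between wedge's own z axis and vertical above 0.35 rad).
It fails at once if a bystander is moved by more than 20 mm (distance of any of flux_tin, fuse_box, driver_0, suction_cup, ipa_bottle, solder_spool, torch from where it was at the start of the episode above 0.02 m).
It fails at once if the wedge is gripped, or pushed with more than 25 N (contact force between the fingers and wedge above 25 N).
It also fails if it takes over 67 s, if anything falls off the work surface, if the arm or the gripper's body presses on something with over 40 N, if the wrist force passes 120 N, or if a joint passes its speed limit or range.

## Working session

There is one attempt and no reset: what is moved stays moved. The work goes in short steps, Python scripts to look and compute and a shell command to move; the robot and the scene stay as the last step left them, time stands still between calls to the robot, and variables do not carry over. Pictures are saved under pics/ and viewed, at most 10 in all, crops included, and the job is handed in when it is done.

```bash
mkdir -p pics; cat > h.py <<'E'
import numpy as np,cv2
from workcell import sensors,imaging,order,spotter
from scipy.spatial.transform import Rotation as Ro
def back(cam,px,z):
    c=imaging.calibration(cam);K,D,R,t=[np.array(c[k],float) for k in("mtx","D","R","t")]
    p=cv2.undistortPoints(np.array(px,float).reshape(-1,1,2),K,D).reshape(-1,2)
    d=np.c_[p,np.ones(len(p))]@R; o=-R.T@t
    return o+d*((z-o[2])/d[:,2])[:,None]
def proj(cam,X):
    c=imaging.calibration(cam);K,D,R,t=[np.array(c[k],float) for k in("mtx","D","R","t")]
    return cv2.projectPoints(np.array(X,float).reshape(-1,3),cv2.Rodrigues(R)[0],t,K,D)[0].reshape(-1,2)
E
python3 - <<'E'
from h import *
for c in("top","side"):
    im=imaging.camera(c); cv2.imwrite(f"pics/{c}0.png",cv2.resize(im,(800,600)))
    cv2.imwrite(f"pics/{c}0raw.png",im)
    print(c,-np.array(imaging.calibration(c)["R"]).T@imaging.calibration(c)["t"])
    for l,z in(("programmer",.04),("wedge",.005),("start_key_top",.061),("suction_cup",.02),("solder_spool",.02),("torch",.06),("ipa_bottle",.06),("fuse_box",.02)):
        r=spotter.look_for(l,c)[:2]
        print(l,[(np.round(x["pixel"]),round(x["conf"],2),back(c,x["pixel"],z).round(3)[0]) for x in r])
o=sensors.get_obs();print({k:np.round(v,3) for k,v in o.items()})
E
```

```text
top [ 0.23577131 -0.04449702  1.2936168 ]
programmer [(array([298., 151.]), 0.76, array([ 0.614, -0.188,  0.04 ]))]
wedge [(array([340., 222.]), 0.77, array([ 0.42 , -0.293,  0.005]))]
start_key_top [(array([298., 170.]), 0.46, array([ 0.555, -0.181,  0.061])), (array([340., 221.]), 0.28, array([ 0.415, -0.282,  0.061]))]
suction_cup [(array([234., 111.]), 0.51, array([ 0.744, -0.019,  0.02 ])), (array([379., 262.]), 0.47, array([ 0.311, -0.379,  0.02 ]))]
solder_spool [(array([184., 133.]), 0.6, array([0.685, 0.122, 0.02 ])), (array([296., 150.]), 0.2, array([ 0.62 , -0.186,  0.02 ]))]
torch [(array([210., 110.]), 0.59, array([0.732, 0.045, 0.06 ]))]
ipa_bottle [(array([235., 114.]), 0.69, array([ 0.718, -0.023,  0.06 ]))]
fuse_box [(array([146., 201.]), 0.59, array([0.497, 0.225, 0.02 ]))]
side [ 0.18536518 -0.90461894  0.69552947]
programmer [(array([299., 215.]), 0.86, array([ 0.603, -0.202,  0.04 ]))]
wedge [(array([247., 260.]), 0.63, array([ 0.419, -0.282,  0.005]))]
start_key_top [(array([279., 209.]), 0.42, array([ 0.55 , -0.179,  0.061]))]
suction_cup [(array([216., 300.]),
[... 290 characters left out ...]
 0.06 ]))]
ipa_bottle [(array([306., 174.]), 0.72, array([ 0.708, -0.04 ,  0.06 ]))]
fuse_box [(array([218., 157.]), 0.49, array([0.485, 0.215, 0.02 ]))]
{'clock': np.float64(0.9), 'joint_pos': array([-1.344,  0.332, -0.065,  1.46 ,  0.022,  1.35 , -0.088]), 'joint_velocities': array([-0.001,  0.002, -0.001, -0.   ,  0.001,  0.   ,  0.   ]), 'tau': array([ 0.0000e+00, -6.2520e+01,  4.9000e-02, -3.9183e+01,  1.7000e-02,
        2.0000e-03,  0.0000e+00]), 'position': array([0.154, 0.606, 0.248]), 'ee_rot': array([ 0.125,  0.992,  0.   , -0.   ]), 'ft_force': array([ 0.446, -0.222, -0.087]), 'torque': array([0.002, 0.039, 0.029]), 'grasp_force': np.float64(0.0), 'grip_width': np.float64(1.001)}
```

View pics/top0.png

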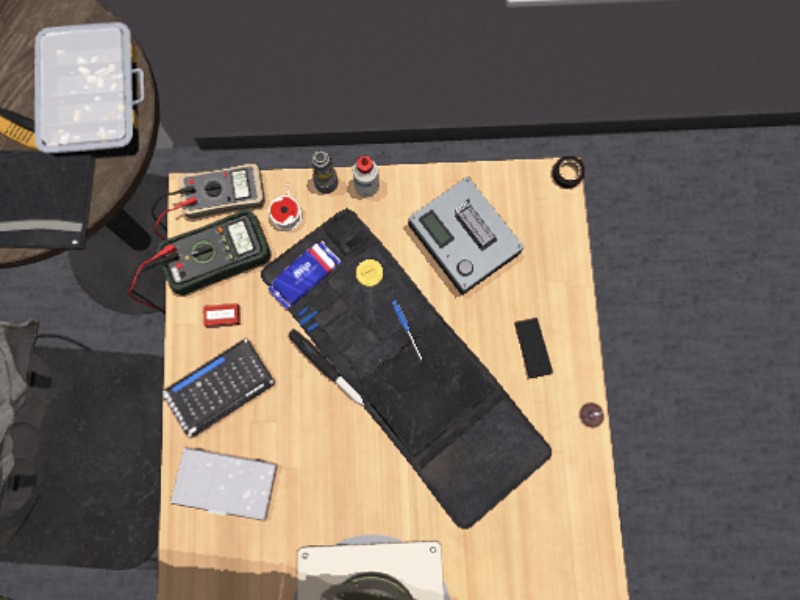

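View pics/side0.png

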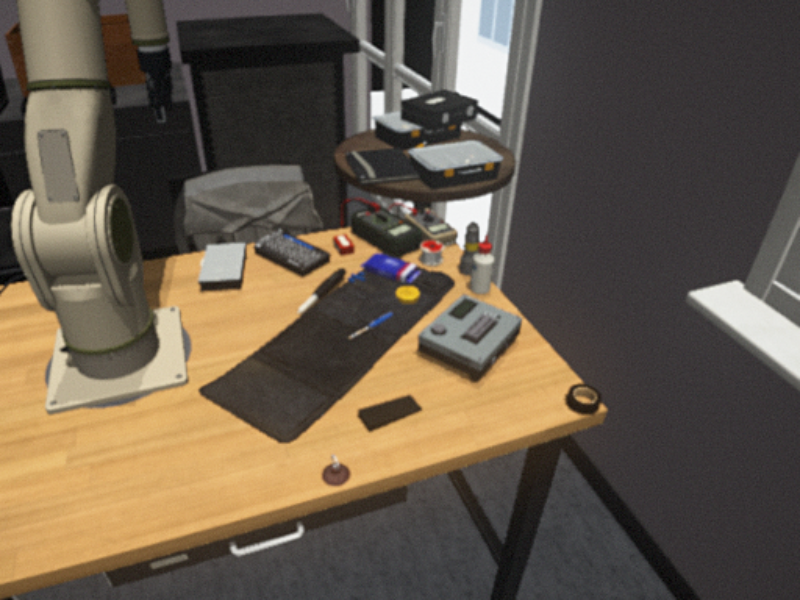

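```bash
python3 - <<'E'
import cv2,numpy as np
a=cv2.imread("pics/top0raw.png")[105:250,250:360];b=cv2.imread("pics/side0raw.png")[185:280,220:340]
a=cv2.resize(a,(440,580),interpolation=cv2.INTER_CUBIC);b=cv2.resize(b,(360,285),interpolation=cv2.INTER_CUBIC)
c=np.zeros((580,800,3),np.uint8);c[:,:440]=a;c[:285,440:]=b
w=cv2.imread("pics/side0raw.png")[247:280,225:275];w=cv2.resize(w,(360,238),interpolation=cv2.INTER_CUBIC);w=cv2.convertScaleAbs(w,alpha=2,beta=0)
c[300:538,440:]=w
cv2.imwrite("pics/z0.png",c)
E
```

```text
(no output)
```

View pics/z0.png

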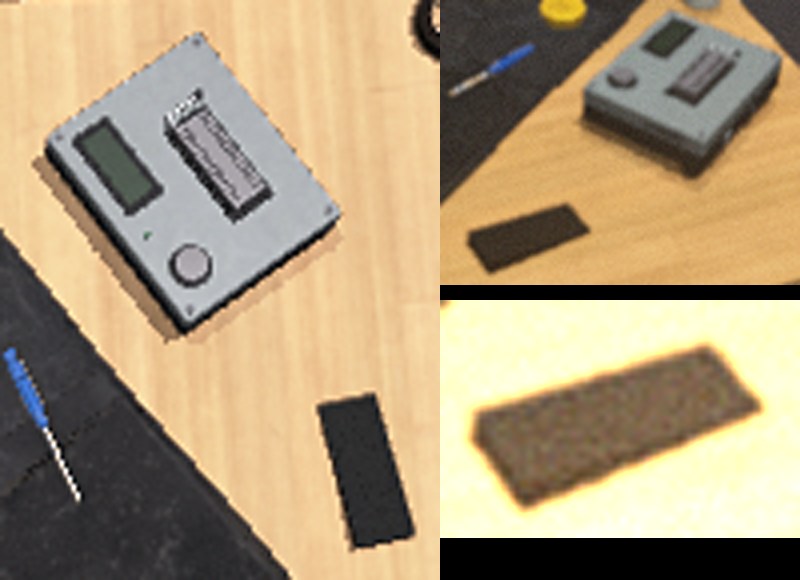

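```bash
cat >> h.py <<'E'
from scipy.optimize import least_squares
WED=[(50,20,2),(50,-20,2),(-50,-20,16),(-50,20,16)]
def fit(obs,x0,free=3):
    # obs: list of (cam,pixel,local mm)
    def f(p):
        r=[]
        for c,px,l in obs:
            R=np.array([[np.cos(p[2]),-np.sin(p[2])],[np.sin(p[2]),np.cos(p[2])]])
            l=np.array(l)/1000; X=np.r_[R@l[:2]+p[:2],l[2]]
            r.append(proj(c,X)[0]-px)
        return np.ravel(r)
    s=least_squares(f,x0,loss="soft_l1"); return s.x,f(s.x).reshape(-1,2)
E
python3 - <<'E'
from h import *
T=lambda x,y:np.array([x/4+250-.4,y/4+105-.4])
S=lambda x,y:np.array([(x-440)/3+220-.3,y/3+185-.3])
W=lambda x,y:np.array([(x-440)/7.2+225-.4,(y-300)/7.2+247-.4])
t=[("top",T(198,34),(65,80,53)),("top",T(340,212),(65,-80,53)),("top",T(187,331),(-65,-80,53)),("top",T(48,140),(-65,80,53)),("top",T(192,264),(-40,-50,61))]
s=[("side",S(622,76),(-40,-50,61)),("side",S(585,98),(-65,-80,53)),("side",S(690,150),(65,-80,53))]
t2=[("top",T(318,406),WED[0]),("top",T(376,394),WED[1]),("top",T(412,533),WED[2]),("top",T(352,549),WED[3])]
s2=[("side",W(708,345),WED[0]),("side",W(760,408),WED[1]),("side",W(478,412),WED[3]),("side",W(527,507),(-50,-20,0))]
# key near nearest corner check
for n,a,b,x0 in(("prog",t,s,[.6,-.19,-.9]),("wedge",t2,s2,[.42,-.29,.25])):
    for o in(a,b,a+b):
        p,r=fit(o,x0);print(n,p.round(4),np.degrees(p[2]).round(1),r.round(1).tolist())
    if n=="prog":
        c,q=np.cos(p[2]),np.sin(p[2]);R=np.array([[c,-q],[q,c]])
        print("foot",p[:2]+R@[-.05,-.065],"key",p[:2]+R@[-.04,-.05])
E
```

```text
prog [ 0.6148 -0.1865 -0.9839] -56.4 [[-0.1, -0.5], [1.0, 0.8], [0.3, -0.9], [-1.2, -0.1], [-0.1, 0.7]]
prog [ 0.6138 -0.2014 -1.1249] -64.5 [[0.2, 0.1], [-1.5, -4.2], [0.7, 0.9]]
prog [ 0.6147 -0.1878 -0.9843] -56.4 [[0.4, -0.5], [1.5, 0.8], [0.7, -0.8], [-0.7, -0.1], [0.4, 0.8], [-0.6, -0.8], [-1.9, -4.0], [4.1, -2.4]]
foot [ 0.53287525 -0.18208728] key [ 0.55090299 -0.18211491]
wedge [ 0.4199 -0.2923  0.1327] 7.6 [[-0.2, -0.5], [-0.2, -0.0], [0.1, 1.0], [0.2, -0.3]]
wedge [ 0.421  -0.2953  0.1826] 10.5 [[0.3, -1.0], [1.4, -0.2], [-1.3, -0.2], [-0.3, 1.5]]
wedge [ 0.4204 -0.2932  0.15  ] 8.6 [[-0.1, -0.5], [-0.2, -0.3], [0.7, 0.6], [0.9, -0.5], [0.3, -1.2], [1.0, -0.2], [-1.8, -1.2], [-1.3, 0.6]]
```

```bash
cat >> h.py <<'E'
def rows(*tg):
    o=sensors.get_obs();p=np.array(o["position"]);R=Ro.from_quat(o["ee_rot"])
    Y=R.as_matrix()[:,1];print("now",p.round(4),"yaw_y",np.degrees(np.arctan2(Y[1],Y[0])).round(1),"F",np.round(o["ft_force"],1),"t",round(o["clock"],1))
    for x,y,z,a in tg:
        a=np.radians(a);yy=np.array([np.cos(a),np.sin(a),0]);zz=np.array([0,0,-1.])
        T=Ro.from_matrix(np.c_[np.cross(yy,zz),yy,zz])
        print((x,y,z),np.r_[R.inv().apply(np.array([x,y,z])-p),(R.inv()*T).as_rotvec()].round(4).tolist())
E
python3 -c "
from h import *
rows((.45,.35,.25,35),(.53,0,.25,-5),(.42,-.22,.2,-45))"
```

```text
now [0.1545 0.6056 0.2484] yaw_y 75.7 F [ 0.4 -0.2 -0.1] t 0.9
(0.45, 0.35, 0.25) [-0.3495, -0.1747, -0.0017, 0.0001, -0.0001, 0.7102]
(0.53, 0, 0.25) [-0.5136, -0.494, -0.0017, 0.0001, -0.0001, 1.4083]
(0.42, -0.22, 0.2) [-0.4613, -0.7344, 0.0482, 0.0001, -0.0002, 2.1064]
```

```bash
r="[-0.35,-0.175,0,0,0,0.71,1]"; python3 -m inch "[[[-0.35,-0.175,0,0,0,0.71,1],[-0.35,-0.175,0,0,0,0.71,1],[-0.35,-0.175,0,0,0,0.71,1],[-0.35,-0.175,0,0,0,0.71,1],[-0.35,-0.175,0,0,0,0.71,1],[-0.35,-0.175,0,0,0,0.71,1],[-0.35,-0.175,0,0,0,0.71,1],[-0.35,-0.175,0,0,0,0.71,1],[-0.51,-0.49,0,0,0,1.41,1],[-0.51,-0.49,0,0,0,1.41,1]]]" 20; python3 -c "
from h import *
rows((.53,0,.25,-5),(.42,-.22,.2,-45))"
```

```text
clock: 1.9
position: [0.4728, 0.2502, 0.2481]
ee_rot: [0.591, 0.806, -0.0, 0.0]
ft_force: [1.6, -0.0, 0.5]
grip_width: -0.001
grasp_force: 0.0
now [0.4728 0.2502 0.2481] yaw_y 17.5 F [ 1.6 -0.   0.5] t 1.9
(0.53, 0, 0.25) [-0.2558, -0.0206, -0.0019, -0.0, 0.0002, 0.3924]
(0.42, -0.22, 0.2) [-0.4326, -0.1916, 0.0482, 0.0001, 0.0002, 1.0905]
```

```bash
python3 -m inch "[[[-0.256,-0.02,0,0,0,0.39,1],[-0.256,-0.02,0,0,0,0.39,1],[-0.256,-0.02,0,0,0,0.39,1],[-0.256,-0.02,0,0,0,0.39,1],[-0.256,-0.02,0,0,0,0.39,1],[-0.433,-0.19,0.048,0,0,1.09,1],[-0.433,-0.19,0.048,0,0,1.09,1],[-0.433,-0.19,0.048,0,0,1.09,1],[-0.433,-0.19,0.048,0,0,1.09,1],[-0.433,-0.19,0.048,0,0,1.09,1]]]"; python3 -c "
from h import *
rows((.377,-.23,.1,-45),(.377,-.23,.03,-45),(.377,-.23,.024,-45))"
```

```text
clock: 2.9
position: [0.4249, -0.2153, 0.2012]
ee_rot: [0.924, 0.383, 0.001, -0.0]
ft_force: [0.9, -0.5, 0.0]
grip_width: 0.0
grasp_force: 0.0
now [ 0.4249 -0.2153  0.2012] yaw_y -45.0 F [ 0.9 -0.5  0. ] t 2.9
(0.377, -0.23, 0.1) [-0.0444, -0.0236, 0.1011, 0.0004, -0.0013, 0.0007]
(0.377, -0.23, 0.03) [-0.0445, -0.0236, 0.1711, 0.0004, -0.0013, 0.0007]
(0.377, -0.23, 0.024) [-0.0445, -0.0236, 0.1771, 0.0004, -0.0013, 0.0007]
```

```bash
python3 -m inch "[[[-0.044,-0.024,0.04,0,0,0,1],[-0.044,-0.024,0.08,0,0,0,1],[-0.044,-0.024,0.12,0,0,0,1],[-0.044,-0.024,0.15,0,0,0,1],[-0.044,-0.024,0.165,0,0,0,1],[-0.044,-0.024,0.173,0,0,0,1],[-0.044,-0.024,0.177,0,0,0,1],[-0.044,-0.024,0.177,0,0,0,1]]]"; python3 - <<'E'
from h import *
rows((.377,-.261,.024,-45),(.377,-.305,.024,-45))
a=imaging.camera("side")[220:320,190:310];b=imaging.camera("top")[150:275,260:400]
cv2.imwrite("pics/a1.png",np.hstack([cv2.resize(a,(400,400),interpolation=2),cv2.resize(b,(400,400),interpolation=2)]))
E
```

```text
clock: 3.7
position: [0.3783, -0.2283, 0.0245]
ee_rot: [0.923, 0.386, 0.0, 0.0]
ft_force: [0.3, -0.1, -0.1]
grip_width: 0.0
grasp_force: 0.0
now [ 0.3783 -0.2283  0.0245] yaw_y -44.6 F [ 0.3 -0.1 -0.1] t 3.7
(0.377, -0.261, 0.024) [-0.0242, 0.022, 0.0005, 0.0003, -0.0003, 0.0064]
(0.377, -0.305, 0.024) [-0.0555, 0.053, 0.0005, 0.0003, -0.0003, 0.0064]
```

View pics/a1.png

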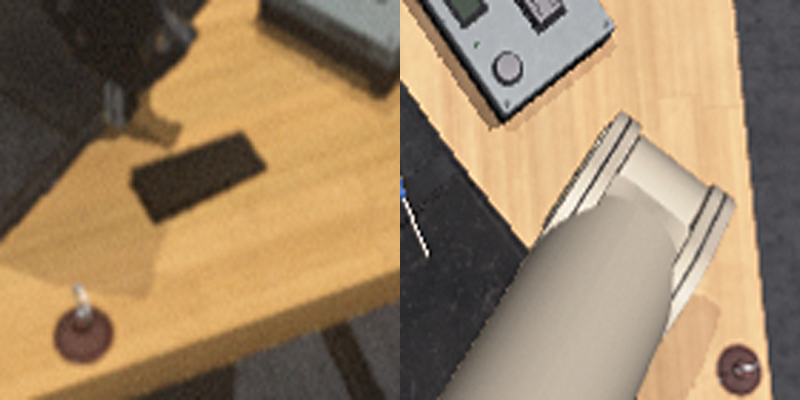

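The left crop shows the shut fingertips at (113,115), just behind the wedge's far side at (135,172)–(262,160). The arm hides the wedge from the top camera. Next I push the tail sideways to turn the wedge.

```bash
python3 -m inch "[[[-0.012,0.011,0,0,0,0,1],[-0.022,0.020,0,0,0,0,1],[-0.026,0.024,0,0,0,0,1],[-0.030,0.028,0,0,0,0,1],[-0.034,0.032,0,0,0,0,1],[-0.038,0.036,0,0,0,0,1],[-0.042,0.040,0,0,0,0,1],[-0.046,0.044,0,0,0,0,1],[-0.050,0.048,0,0,0,0,1],[-0.050,0.048,0,0,0,0,1]]]"; cat > w.py <<'E'
from h import *
import sys
def look(n,cam="side",c=(200,320,190,320)):
    im=imaging.camera(cam);a=im[c[0]:c[1],c[2]:c[3]]
    cv2.imwrite(f"pics/{n}.png",cv2.convertScaleAbs(cv2.resize(a,None,fx=5,fy=5,interpolation=2),alpha=1.6))
E
python3 - <<'E'
from w import *
rows(); look("a2")
E
```

```text
clock: 4.8
position: [0.3776, -0.2981, 0.0246]
ee_rot: [0.923, 0.386, 0.0, 0.0]
ft_force: [0.9, 1.3, 6.2]
grip_width: -0.003
grasp_force: 3.5
now [ 0.3776 -0.2981  0.0246] yaw_y -44.6 F [0.9 1.3 6.2] t 4.8
```

View pics/a2.png

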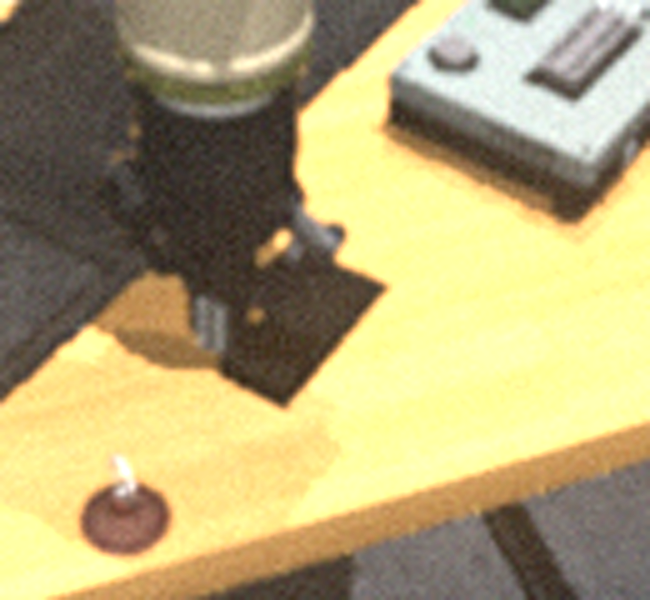

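```bash
python3 -m inch "[[[0.01,-0.014,0,0,0,0,1],[0.02,-0.028,0,0,0,0,1],[0.02,-0.038,-0.03,0,0,0,1],[0.0,-0.058,-0.08,0,0,0,1],[-0.04,-0.108,-0.09,0,0,0,1],[-0.04,-0.118,-0.09,0,0,0,1],[-0.04,-0.118,-0.09,0,0,0,1],[-0.04,-0.118,-0.09,0,0,0,1]]]"; python3 - <<'E'
from w import *
rows(); look("a3")
a=cv2.imread("pics/a3.png");b=imaging.camera("top")[150:270,290:400]
b=cv2.resize(b,None,fx=4,fy=4,interpolation=2)
c=np.zeros((600,800,3),np.uint8);a=cv2.resize(a[150:],(455,315));c[:315,:455]=a;c[:480,455:800]=b[:,:345];cv2.imwrite("pics/a3b.png",c)
E
```

```text
clock: 5.65
position: [0.265, -0.2428, 0.1146]
ee_rot: [0.923, 0.385, 0.002, -0.0]
ft_force: [0.9, 0.1, 0.1]
grip_width: -0.002
grasp_force: 0.0
now [ 0.265  -0.2428  0.1146] yaw_y -44.7 F [0.9 0.1 0.1] t 5.7
```

View pics/a3b.png

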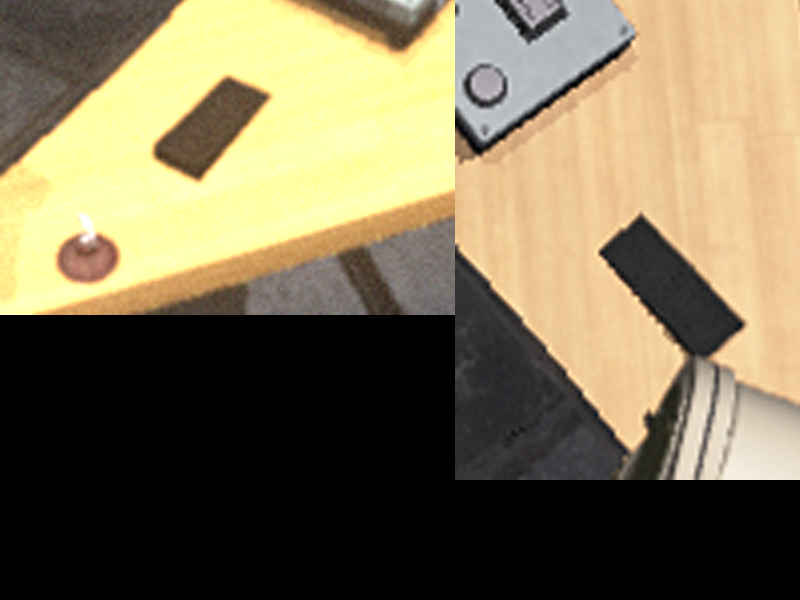

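The wedge is clear of the arm in both views, turned about 40°. Its thin end is at (600,252)/(640,215) in the right crop and its tail at (743,325)/(697,358). I'll fit its pose from those corners.

```bash
python3 - <<'E'
from h import *
T=lambda x,y:np.array([(x-455)/4+290-.4,y/4+150-.4])
S=lambda x,y:np.array([x/3.5+190-.4,y/3.5+230-.4])
t=[("top",T(600,252),WED[0]),("top",T(640,215),WED[1]),("top",T(743,325),WED[2]),("top",T(697,358),WED[3])]
s=[("side",S(228,77),WED[0]),("side",S(270,97),WED[1]),("side",S(155,148),WED[3]),("side",S(202,180),(-50,-20,0))]
F=np.array([.533,-.182])
for o in(t,s,t+s):
    p,r=fit(o,[.41,-.3,.7]);print(p.round(4),np.degrees(p[2]).round(1),r.round(1).tolist())
h=np.degrees(np.arctan2(*(F-p[:2])[::-1]));print("bearing to foot",h,"dist",np.hypot(*(F-p[:2])))
u=np.array([np.cos(p[2]),np.sin(p[2])])
for d in(.11,.09,.07):print(d,p[:2]-u*d)
q=p[:2]-u*.09
rows((*q,.1,np.degrees(p[2])-90),(*q,.024,np.degrees(p[2])-90))
E
```

```text
[ 0.4214 -0.299   0.6364] 36.5 [[-1.1, -0.5], [0.1, -0.4], [0.3, 0.0], [0.4, 1.3]]
[ 0.4214 -0.304   0.6694] 38.4 [[-0.4, -0.5], [0.8, -0.4], [-0.4, -0.3], [0.1, 1.7]]
[ 0.4219 -0.3009  0.6564] 37.6 [[-0.6, -0.4], [0.4, -0.5], [1.2, -0.5], [1.5, 1.0], [-0.3, -1.3], [0.7, -1.1], [-0.7, -1.4], [-0.5, 0.7]]
bearing to foot 46.923511785211126 dist 0.162725266853933
0.11 [ 0.33472443 -0.36799488]
0.09 [ 0.35056778 -0.3557888 ]
0.07 [ 0.36641113 -0.34358273]
now [ 0.2657 -0.2433  0.1143] yaw_y -44.6 F [ 0.2 -0.2 -0.3] t 5.8
(np.float64(0.3505677833492165), np.float64(-0.3557888025440523), 0.1) [-0.0205, 0.1394, 0.0143, 0.0005, -0.0002, 0.1355]
(np.float64(0.3505677833492165), np.float64(-0.3557888025440523), 0.024) [-0.0205, 0.1394, 0.0903, 0.0005, -0.0002, 0.1355]
```

```bash
python3 -m inch "[[[-0.0,0.05,-0.01,0,0,0.03,1],[-0.014,0.1,-0.01,0,0,-0.03,1],[-0.014,0.145,-0.01,0,0,-0.03,1],[-0.014,0.145,0.03,0,0,-0.03,1],[-0.014,0.145,0.07,0,0,-0.03,1],[-0.014,0.145,0.085,0,0,-0.03,1],[-0.014,0.145,0.091,0,0,-0.03,1],[-0.014,0.145,0.091,0,0,-0.03,1]]]"; python3 - <<'E'
from h import *
u=np.array([np.cos(np.radians(47)),np.sin(np.radians(47))])
q=np.array([.3585,-.357])
rows((*q,.024,-43),(*(q+u*.04),.024,-43),(*(q+u*.085),.024,-43))
E
```

```text
clock: 6.55
position: [0.358, -0.3553, 0.0222]
ee_rot: [0.917, 0.4, -0.002, -0.0]
ft_force: [0.4, 0.1, -0.0]
grip_width: 0.005
grasp_force: 0.0
now [ 0.358  -0.3553  0.0222] yaw_y -42.9 F [ 0.4  0.1 -0. ] t 6.5
(np.float64(0.3585), np.float64(-0.357), 0.024) [-0.0009, 0.0015, -0.0018, -0.0018, 0.003, 0.002]
(np.float64(0.3857799344024999), np.float64(-0.32774585193523315), 0.024) [0.0391, 0.0016, -0.0019, -0.0018, 0.003, 0.002]
(np.float64(0.4164698606053124), np.float64(-0.2948349353623705), 0.024) [0.0841, 0.0017, -0.0021, -0.0018, 0.003, 0.002]
```

Push about 60 mm forward in total, then look.

```bash
python3 -m inch "[[[0.010,0.001,0,0,0,0,1],[0.018,0.0015,0,0,0,0,1],[0.024,0.0015,0,0,0,0,1],[0.030,0.0015,0,0,0,0,1],[0.036,0.0015,0,0,0,0,1],[0.042,0.0015,0,0,0,0,1],[0.049,0.0015,0,0,0,0,1],[0.056,0.0015,0,0,0,0,1],[0.063,0.0015,0,0,0,0,1],[0.070,0.0015,0,0,0,0,1]]]"; python3 - <<'E'
from w import *
rows()
a=imaging.camera("side")[200:300,200:320];b=imaging.camera("top")[120:240,280:380]
c=np.zeros((600,800,3),np.uint8);c[:333,:400]=cv2.convertScaleAbs(cv2.resize(a,(400,333),interpolation=2),alpha=1.5);c[:480,400:]=cv2.resize(b,(400,480),interpolation=2);cv2.imwrite("pics/a4.png",c)
E
```

```text
clock: 7.55
position: [0.4075, -0.3042, 0.0232]
ee_rot: [0.917, 0.399, -0.0, -0.0]
ft_force: [-0.1, -0.1, 1.3]
grip_width: -0.002
grasp_force: 0.2
now [ 0.4075 -0.3042  0.0232] yaw_y -42.9 F [-0.1 -0.1  1.3] t 7.5
```

View pics/a4.png

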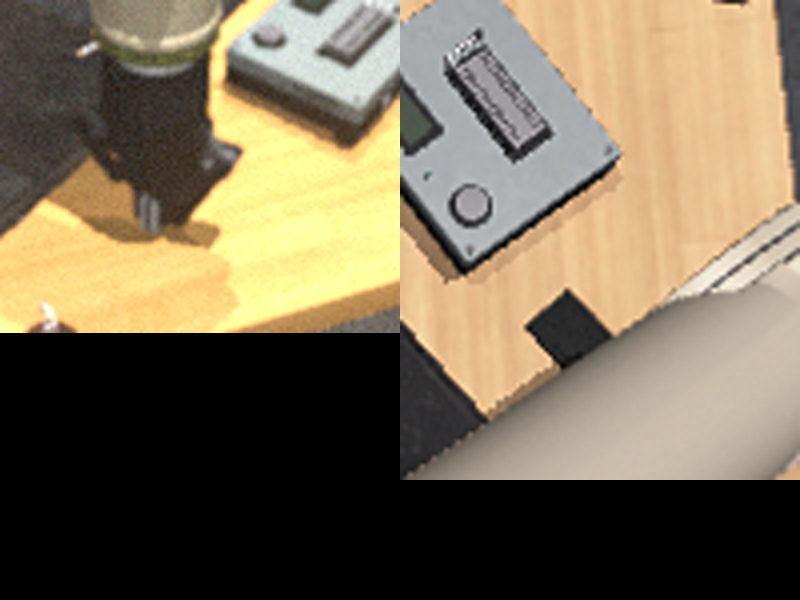

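```bash
python3 - <<'E'
from h import *
T=lambda x,y:np.array([(x-400)/4+280-.4,y/4+120-.4])
a,b,c,d=[back("top",T(*p),z)[0,:2] for p,z in(((526,327),.002),((569,289),.002),((563,367),.008),((611,336),.008))]
print(a,b,"w",np.hypot(*(a-b)))
m=(a+b)/2
for v in(a-c,b-d):print("side heading",np.degrees(np.arctan2(v[1],v[0])))
v=a-b;print("end normal",np.degrees(np.arctan2(v[1],v[0]))-90)
F=np.array([.533,-.182]);t=np.array([.4075,-.3042]);v=m-t
print("thin mid",m,"from tcp",np.hypot(*v),np.degrees(np.arctan2(v[1],v[0])))
v=F-m;print("thin->foot",np.hypot(*v),np.degrees(np.arctan2(v[1],v[0])))
# tilt: foot re-estimate from key pixel now
print("key",back("top",T(470,206),.061))
E
```

```text
[ 0.48066124 -0.21863612] [ 0.50567055 -0.24971414] w 0.039891207665711755
side heading 36.74852907992133
side heading 35.476481337747025
end normal 38.82456506709329
thin mid [ 0.49316589 -0.23417513] from tcp 0.110644150112694 39.26319302524373
thin->foot 0.06564297445357009 52.63937978148247
key [[ 0.55170594 -0.17977938  0.061     ]]
```

```bash
python3 - <<'E'
from h import *
h=np.radians(52);u=np.array([np.cos(h),np.sin(h)]);q=np.array([.4144,-.2957])-u*.03
rows((*q,.021,-38))
E
python3 -m inch "[[[-0.012,0,0,0,0,0,0.45],[-0.019,0.002,0.0,0,0,-0.085,0.45],[-0.019,0.002,0.0,0,0,-0.085,0.45],[-0.019,0.002,0.002,0,0,-0.085,0.45],[-0.019,0.002,0.002,0,0,-0.085,0.45]]]"
python3 - <<'E'
from h import *
h=np.radians(52);u=np.array([np.cos(h),np.sin(h)]);q=np.array([.4144,-.2957])-u*.03
rows((*q,.021,-38),(*(q+u*.05),.021,-38))
E
```

```text
now [ 0.408  -0.3037  0.0232] yaw_y -42.8 F [-0.3  0.4 -0.5] t 7.7
(np.float64(0.39593015574023027), np.float64(-0.31934032260820167), 0.021) [-0.0196, 0.0018, 0.0022, -0.0002, -0.0004, -0.0842]
clock: 8.15
position: [0.3954, -0.3198, 0.021]
ee_rot: [0.899, 0.437, -0.0, -0.0]
ft_force: [0.6, -0.5, 0.5]
grip_width: 0.277
grasp_force: 0.0
now [ 0.3954 -0.3198  0.021 ] yaw_y -38.1 F [ 0.6 -0.5  0.5] t 8.2
(np.float64(0.39593015574023027), np.float64(-0.31934032260820167), 0.021) [0.0007, 0.0001, -0.0, -0.0005, -0.0001, -0.0026]
(np.float64(0.4267132295065132), np.float64(-0.27993978492786553), 0.021) [0.0507, 0.0, -0.0, -0.0005, -0.0001, -0.0026]
```

```bash
python3 -m inch "[[[0.008,0,0,0,0,0,0.45],[0.014,0,0,0,0,0,0.45],[0.019,0,0,0,0,0,0.45],[0.024,0,0,0,0,0,0.45],[0.029,0,0,0,0,0,0.45],[0.034,0,0,0,0,0,0.45],[0.039,0,0,0,0,0,0.45],[0.044,0,0,0,0,0,0.45],[0.048,0,0,0,0,0,0.45],[0.048,0,0,0,0,0,0.45]]]"; python3 - <<'E'
from w import *
rows()
a=imaging.camera("side")[180:280,220:340];b=imaging.camera("top")[120:240,280:380]
cv2.imwrite("pics/a5raw.png",b)
c=np.zeros((480,800,3),np.uint8);c[:333,:400]=cv2.convertScaleAbs(cv2.resize(a,(400,333),interpolation=2),alpha=1.5);c[:480,400:]=cv2.resize(b,(400,480),interpolation=2);cv2.imwrite("pics/a5.png",c)
E
```

```text
clock: 9.15
position: [0.4256, -0.2816, 0.0212]
ee_rot: [0.899, 0.438, 0.0, -0.0]
ft_force: [-0.6, -0.0, 0.5]
grip_width: 0.273
grasp_force: 0.0
now [ 0.4256 -0.2816  0.0212] yaw_y -38.0 F [-0.6 -0.   0.5] t 9.2
```

View pics/a5.png

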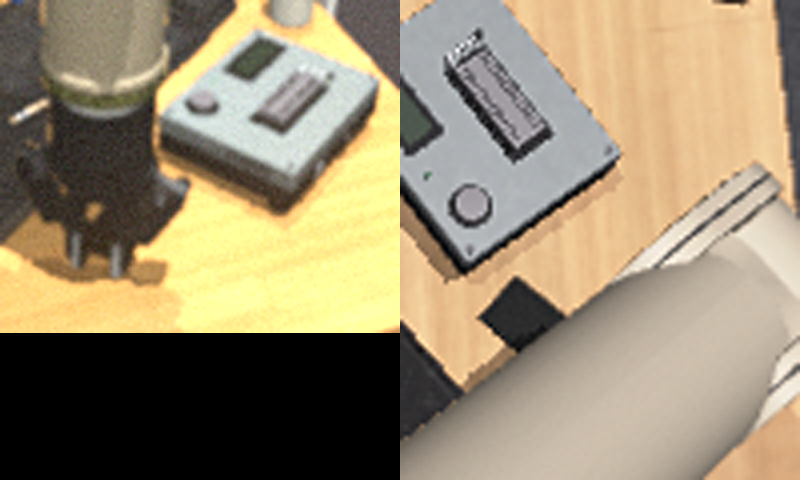

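```bash
cat >> h.py <<'E'
def thin(pts,off,F=(.533,-.1815),sc=4,dx=400):
    T=lambda x,y:np.array([(x-dx)/sc+off[0]-.4,y/sc+off[1]-.4])
    a,b,c,d=[back("top",T(*p),z)[0,:2] for p,z in zip(pts,(.002,.002,.006,.006))]
    m=(a+b)/2;A=lambda v:np.degrees(np.arctan2(v[1],v[0]))
    print("mid",m.round(4),"w",np.hypot(*(a-b)).round(4),"headings",A(a-c).round(1),A(b-d).round(1),(A(a-b)-90).round(1))
    v=m-np.array(sensors.get_obs()["position"])[:2];print("tcp->mid",np.hypot(*v).round(4),A(v).round(1))
    v=np.array(F)-m;print("mid->foot",np.hypot(*v).round(4),A(v).round(1))
E
python3 -c "
from h import *
thin([(478,318),(517,278),(517,352),(565,321)],(280,120))"
```

```text
mid [ 0.5016 -0.2008] w 0.0389 headings 43.9 42.9 43.1
tcp->mid 0.1116 46.8
mid->foot 0.0369 31.5
```

```bash
python3 -m inch "[[[-0.012,0,0,0,0,0.0,0.45],[-0.015,0.006,0.0,0,0,0.122,0.45],[-0.015,0.008,0.0,0,0,0.245,0.45],[-0.015,0.008,0,0,0,0.245,0.45],[-0.015,0.008,0,0,0,0.245,0.45]]]"
python3 - <<'E'
from h import *
h=np.radians(38);u=np.array([np.cos(h),np.sin(h)]);q=np.array([.4293,-.2699])-u*.025
rows((*q,.021,-52),(*(q+u*.065),.021,-52))
E
```

```text
clock: 9.75
position: [0.4216, -0.2994, 0.0212]
ee_rot: [0.945, 0.326, -0.0, 0.0]
ft_force: [-0.6, 1.1, 0.8]
grip_width: 0.277
grasp_force: 0.0
now [ 0.4216 -0.2994  0.0212] yaw_y -51.9 F [-0.6  1.1  0.8] t 9.8
(np.float64(0.40959973115983195), np.float64(-0.2852915368831414), 0.021) [-0.0007, -0.0185, 0.0002, -0.0002, 0.0006, 0.0015]
(np.float64(0.4608204301442689), np.float64(-0.24527354098697363), 0.021) [0.0643, -0.0184, 0.0001, -0.0002, 0.0006, 0.0015]
```

```bash
python3 -m inch "[[[-0.001,-0.01,0,0,0,0,0.45],[-0.001,-0.0185,0,0,0,0,0.45],[0.008,-0.0185,0,0,0,0,0.45],[0.014,-0.0185,0,0,0,0,0.45],[0.021,-0.0185,0,0,0,0,0.45],[0.028,-0.0185,0,0,0,0,0.45],[0.035,-0.0185,0,0,0,0,0.45],[0.042,-0.0185,0,0,0,0,0.45],[0.048,-0.0185,0,0,0,0,0.45],[0.048,-0.0185,0,0,0,0,0.45]]]"; python3 - <<'E'
from w import *
rows()
a=imaging.camera("side")[180:280,220:340];b=imaging.camera("top")[120:240,280:380]
c=np.zeros((480,800,3),np.uint8);c[:333,:400]=cv2.convertScaleAbs(cv2.resize(a,(400,333),interpolation=2),alpha=1.5);c[:480,400:]=cv2.resize(b,(400,480),interpolation=2);cv2.imwrite("pics/a6.png",c)
E
```

```text
clock: 10.75
position: [0.4496, -0.2541, 0.0212]
ee_rot: [0.946, 0.325, 0.0, -0.0]
ft_force: [-0.7, 0.5, 0.3]
grip_width: 0.273
grasp_force: 0.0
now [ 0.4496 -0.2541  0.0212] yaw_y -52.0 F [-0.7  0.5  0.3] t 10.8
```

View pics/a6.png

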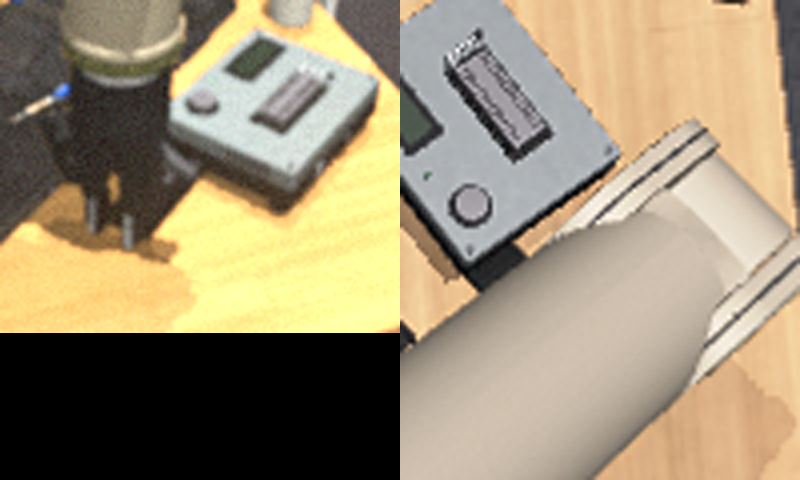

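```bash
python3 -m inch "[[[-0.02,0,0,0,0,0,0.45],[-0.04,0,-0.03,0,0,0,0.45],[-0.07,0,-0.07,0,0,0,0.45],[-0.11,0,-0.09,0,0,0,0.45],[-0.15,0,-0.1,0,0,0,0.45],[-0.17,0,-0.1,0,0,0,0.45],[-0.17,0,-0.1,0,0,0,0.45]]]"; python3 - <<'E'
from w import *
rows()
a=imaging.camera("side");b=imaging.camera("top");cv2.imwrite("pics/a7s.png",a);cv2.imwrite("pics/a7t.png",b)
a=a[200:275,240:315];b=b[160:235,280:355]
c=np.hstack([cv2.convertScaleAbs(cv2.resize(a,(400,400),interpolation=2),alpha=1.8),cv2.resize(b,(400,400),interpolation=2)]);cv2.imwrite("pics/a7.png",c)
E
```

```text
clock: 11.55
position: [0.312, -0.3611, 0.1216]
ee_rot: [0.947, 0.322, 0.001, 0.0]
ft_force: [1.3, 0.4, -0.0]
grip_width: 0.278
grasp_force: 0.0
now [ 0.312  -0.3611  0.1216] yaw_y -52.4 F [ 1.3  0.4 -0. ] t 11.6
```

View pics/a7.png

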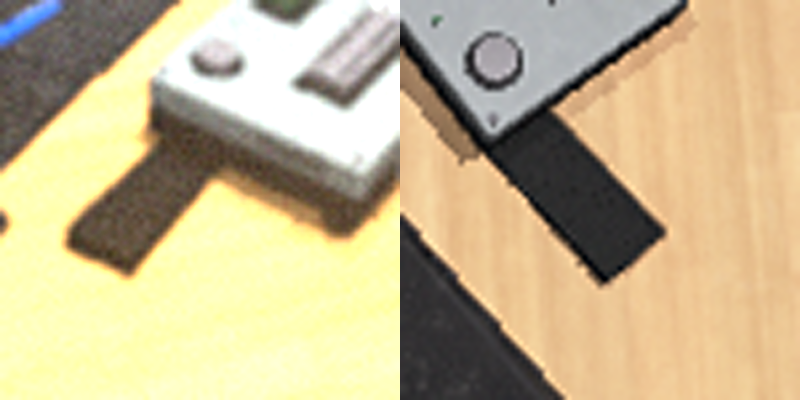

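```bash
python3 - <<'E'
from h import *
k=400/75
T=lambda x,y:np.array([(x-400)/k+280-.4,y/k+160-.4]);S=lambda x,y:np.array([x/k+240-.4,y/k+200-.4])
A=lambda v:np.degrees(np.arctan2(v[1],v[0]))
l,r,l2,r2=[back("top",T(*p),z)[0,:2] for p,z in(((603,285),.016),((665,232),.016),((488,150),.004),((553,112),.004))]
print("w",np.hypot(*(l-r)),"headings",A(l2-l),A(r2-r),A(l-r)-90)
print("tail mid top",(l+r)/2)
sl,sb=back("side",S(68,240),.016)[0,:2],back("side",S(130,275),0)[0,:2];print("side tail",sl,sb,(sl+sb)/2,np.hypot(*(sl-sb)),A(sl-sb)-90)
print("key top",back("top",T(495,60),.061)[0,:2],"key side",back("side",S(218,55),.061)[0,:2])
E
```

```text
w 0.04178234518707777 headings 34.8601928446816 36.80038557172395 37.687485042319395
tail mid top [ 0.45838381 -0.24845936]
side tail [ 0.44642661 -0.24575785] [ 0.47298157 -0.26397598] [ 0.45970409 -0.25486691] 0.03220351205693149 55.54778145441961
key top [ 0.5523467  -0.18064199] key side [ 0.55154349 -0.18577496]
```

```bash
python3 - <<'E'
from h import *
rows((.44,-.2693,.12,-42),(.44,-.2693,.021,-42))
E
```

```text
now [ 0.3145 -0.3591  0.1211] yaw_y -52.1 F [ 0.9 -0.5 -0.6] t 11.7
(0.44, -0.2693, 0.12) [0.1542, 0.0061, 0.0012, -0.0002, -0.0007, -0.177]
(0.44, -0.2693, 0.021) [0.1541, 0.0061, 0.1002, -0.0002, -0.0007, -0.177]
```

```bash
python3 -m inch "[[[0.05,0.003,0,0,0,-0.09,0.45],[0.1,0.006,0,0,0,-0.177,0.45],[0.135,0.006,0.02,0,0,-0.177,0.45],[0.15,0.006,0.05,0,0,-0.177,0.45],[0.154,0.006,0.08,0,0,-0.177,0.45],[0.154,0.006,0.095,0,0,-0.177,0.45],[0.154,0.006,0.1,0,0,-0.177,0.45],[0.154,0.006,0.1,0,0,-0.177,0.45]]]"; python3 - <<'E'
from h import *
rows((.44,-.2693,.021,-42),(.467,-.2422,.021,-42),(.476,-.233,.021,-42))
E
```

```text
clock: 12.45
position: [0.4395, -0.2697, 0.0213]
ee_rot: [0.913, 0.407, -0.0, -0.0]
ft_force: [0.4, -0.5, 0.5]
grip_width: 0.278
grasp_force: 0.0
now [ 0.4395 -0.2697  0.0213] yaw_y -42.0 F [ 0.4 -0.5  0.5] t 12.4
(0.44, -0.2693, 0.021) [0.0006, 0.0001, 0.0003, -0.0004, 0.0005, 0.0003]
(0.467, -0.2422, 0.021) [0.0388, 0.0021, 0.0003, -0.0004, 0.0005, 0.0003]
(0.476, -0.233, 0.021) [0.0517, 0.0026, 0.0003, -0.0004, 0.0005, 0.0003]
```

```bash
python3 -m inch "[[[0.008,0,0,0,0,0,0.45],[0.014,0.001,0,0,0,0,0.45],[0.018,0.001,0,0,0,0,0.45],[0.022,0.001,0,0,0,0,0.45],[0.026,0.001,0,0,0,0,0.45],[0.030,0.0015,0,0,0,0,0.45],[0.034,0.002,0,0,0,0,0.45],[0.037,0.002,0,0,0,0,0.45],[0.037,0.002,0,0,0,0,0.45]]]"; python3 -m inch "[[[0.0015,0,0,0,0,0,0.45],[0.003,0,0,0,0,0,0.45],[0.0045,0,0,0,0,0,0.45],[0.0045,0,0,0,0,0,0.45]]]";python3 -m inch "[[[0.0015,0,0,0,0,0,0.45],[0.003,0,0,0,0,0,0.45],[0.003,0,0,0,0,0,0.45]]]"
```

```text
clock: 13.35
position: [0.4664, -0.2427, 0.0212]
ee_rot: [0.913, 0.407, 0.0, -0.0]
ft_force: [-0.2, -0.2, -0.1]
grip_width: 0.275
grasp_force: 0.0
clock: 13.75
position: [0.4691, -0.2396, 0.0212]
ee_rot: [0.913, 0.407, 0.0, -0.0]
ft_force: [0.4, 0.0, -0.4]
grip_width: 0.272
grasp_force: 0.0
clock: 14.05
position: [0.4712, -0.2373, 0.0212]
ee_rot: [0.913, 0.407, 0.0, -0.0]
ft_force: [0.1, 0.0, -0.7]
grip_width: 0.276
grasp_force: 0.0
```

```bash
for i in 1; do python3 -m inch "[[[0.0015,0,0,0,0,0,0.45],[0.003,0,0,0,0,0,0.45],[0.003,0,0,0,0,0,0.45]]]" | sed -n 2,4p; python3 -m inch "[[[0.0015,0,0,0,0,0,0.45],[0.0015,0,0,0,0,0,0.45]]]"| sed -n 2,4p; done
```

```text
position: [0.4732, -0.2351, 0.0213]
ee_rot: [0.913, 0.407, 0.0, -0.0]
ft_force: [-0.6, 0.2, -0.2]
position: [0.4742, -0.2341, 0.0212]
ee_rot: [0.913, 0.407, 0.0, -0.0]
ft_force: [-0.3, -0.5, 0.6]
```

```bash
python3 -m inch "[[[-0.02,0,0,0,0,0,0.45],[-0.04,0,-0.03,0,0,0,0.45],[-0.07,0,-0.07,0,0,0,0.45],[-0.12,0,-0.09,0,0,0,0.45],[-0.17,0,-0.1,0,0,0,0.45],[-0.19,0,-0.1,0,0,0,0.45],[-0.19,0,-0.1,0,0,0,0.45]]]" | sed -n 2,3p; cat > seg.py <<'E'
from h import *
def seg(im):
    g=im.max(2).astype(np.uint8)
    roi=np.zeros_like(g);P=proj("top",[[.40,-.29,0],[.44,-.33,0],[.54,-.25,0],[.60,-.19,0],[.5,-.10,0],[.40,-.24,0]]).astype(int)
    # restrict outside case: right-side line of the case and wallet
    cv2.fillPoly(roi,[P],255)
    yaw=-.984;c,s=np.cos(yaw),np.sin(yaw);R=np.array([[c,-s],[s,c]]);ctr=np.array([.6152,-.1863])
    Q=[np.r_[R@np.array(v)+ctr,z] for z in(0,.053) for v in((-.075,-.085),(.075,-.085),(.075,.085),(-.075,.085))]
    cv2.fillConvexPoly(roi,cv2.convexHull(proj("top",Q).astype(np.float32)).astype(int),0)
    m=((g<85)&(roi>0)).astype(np.uint8)
    n,l,st,_=cv2.connectedComponentsWithStats(m);j=[(st[i,4],i) for i in range(1,n)];j.sort(reverse=True)
    print("comps",[tuple(st[i]) for _,i in j[:3]])
    return (l==j[0][1]).astype(np.uint8),g
if __name__=="__main__":
    import sys
    im=cv2.imread("pics/a7t.png") if len(sys.argv)>1 else imaging.camera("top")
    if len(sys.argv)<2:cv2.imwrite("pics/last.png",im)
    m,g=seg(im)
    ys,xs=np.nonzero(m);w=back("top",np.c_[xs,ys],.012)[:,:2]
    # local frame from tail: fit rect in world
    (cx,cy),(a,b),ang=cv2.minAreaRect((w*1000).astype(np.float32));print("rect",cx,cy,a,b,ang)
    for h in(36,38,40,42,44,46,48):
        u=np.array([np.cos(np.radians(h)),np.sin(np.radians(h))]);v=np.array([-u[1],u[0]])
        X,Y=w@u,w@v
        # centreline slope: mean Y by X bins
        print(h,"slope",np.polyfit(X,Y,1)[0].round(3),"width",(np.percentile(Y,98)-np.percentile(Y,2)).round(4),"tail",(u*X.min()+v*(Y.max()+Y.min())/2).round(4))
    r=spotter.look_for("start_key_top","top");print([(x["pixel"],round(x["conf"],2),back("top",x["pixel"],.061)[0,:2].round(4)) for x in r[:2]])
E
python3 seg.py old; python3 seg.py
```

```text
position: [0.3441, -0.3785, 0.122]
ee_rot: [0.915, 0.404, 0.0, 0.001]
comps [(np.int32(298), np.int32(183), np.int32(31), np.int32(30), np.int32(442)), (np.int32(266), np.int32(190), np.int32(23), np.int32(21), np.int32(116))]
rect 490.54608154296875 -224.27163696289062 80.1246566772461 40.98084259033203 38.10619354248047
36 slope 0.047 width 0.0396 tail [ 0.4579 -0.2479]
38 slope 0.022 width 0.0395 tail [ 0.459  -0.2489]
40 slope -0.004 width 0.039 tail [ 0.4592 -0.2499]
42 slope -0.03 width 0.0397 tail [ 0.4597 -0.2511]
44 slope -0.055 width 0.0411 tail [ 0.4603 -0.2524]
46 slope -0.081 width 0.0424 tail [ 0.461  -0.2537]
48 slope -0.107 width 0.0437 tail [ 0.4618 -0.255 ]
[([297.9, 172.5], 0.47, array([ 0.5478, -0.1816]))]
comps [(np.int32(294), np.int32(185), np.int32(25), np.int32(21), np.int32(282)), (np.int32(266), np.int32(190), np.int32(23), np.int32(21), np.int32(116)), (np.int32(282), np.int32(183), np.int32(6), np.int32(6), np.int32(10))]
rect 498.50640869140625 -206.3230743408203 53.647125244140625 41.41990280151367 48.57509231567383
36 slope 0.171 width 0.0439 tail [ 0.4754 -0.2225]
38 slope 0.16 width 0.0431 tail [ 0.4763 -0.2231]
40 slope 0.149 width 0.0423 tail [ 0.4773 -0.2236]
42 slope 0.138 width 0.0414 tail [ 0.4784 -0.2241]
44 slope 0.126 width 0.0406 tail [ 0.4791 -0.2248]
46 slope 0.114 width 0.0399 tail [ 0.4798 -0.2256]
48 slope 0.101 width 0.0397 tail [ 0.4806 -0.2263]
[]
```

```bash
python3 - <<'E'
from h import *
im=cv2.imread("pics/last.png");g=im.max(2)
e=back("top",[(280,202),(310,235)],.007)[:,:2];print("wallet edge",e)
d=(e[0]-e[1])/np.hypot(*(e[0]-e[1]));n=np.array([-d[1],d[0]])
h=np.radians(48);u=np.array([np.cos(h),np.sin(h)]);v=np.array([-u[1],u[0]])
C=np.array([.4806,-.2263])+.05*u
for gap in(.008,.012):
    q=C-.010*u+(.0345+gap)*v
    cs=[q+a*.011*u+b*.0145*v for a in(-1,1) for b in(-1,1)]
    print(gap,q.round(4),"signed dist corners to wallet (left +)",[((c-e[1])@n).round(4) for c in cs])
    rows((*q,.12,-42),(*q,.021,-42))
E
```

```text
wallet edge [[ 0.48155025 -0.13402521]
 [ 0.38904916 -0.20849861]]
0.008 [ 0.4758 -0.1681] signed dist corners to wallet (left +) [np.float64(-0.039), np.float64(-0.0104), np.float64(-0.0355), np.float64(-0.0069)]
now [ 0.3476 -0.3749  0.121 ] yaw_y -41.9 F [0.9 0.2 0. ] t 15.4
(np.float64(0.4757815691715651), np.float64(-0.16813615621065275), 0.12) [0.2395, -0.0427, 0.0012, -0.0004, -0.0005, 0.0017]
(np.float64(0.4757815691715651), np.float64(-0.16813615621065275), 0.021) [0.2394, -0.0427, 0.1002, -0.0004, -0.0005, 0.0017]
0.012 [ 0.4728 -0.1655] signed dist corners to wallet (left +) [np.float64(-0.0351), np.float64(-0.0064), np.float64(-0.0316), np.float64(-0.0029)]
now [ 0.3476 -0.3749  0.121 ] yaw_y -41.9 F [0.9 0.2 0. ] t 15.4
(np.float64(0.4728089898696555), np.float64(-0.1654596337852173), 0.12) [0.2395, -0.0467, 0.0012, -0.0004, -0.0005, 0.0017]
(np.float64(0.4728089898696555), np.float64(-0.1654596337852173), 0.021) [0.2394, -0.0467, 0.1002, -0.0004, -0.0005, 0.0017]
```

```bash
python3 -m inch "[[[0.04,-0.03,0,0,0,0,1],[0.09,-0.044,0,0,0,0,1],[0.14,-0.044,0,0,0,0,1],[0.19,-0.044,0,0,0,0,1],[0.2355,-0.044,0.0,0,0,0,1],[0.2355,-0.044,0.02,0,0,0,1],[0.2355,-0.044,0.05,0,0,0,1],[0.2355,-0.044,0.08,0,0,0,1],[0.2355,-0.044,0.092,0,0,0,1],[0.2355,-0.044,0.098,0,0,0,1]]]";python3 -m inch "[[[0,0,0.002,0,0,0,1],[0,0,0.002,0,0,0,1]]]"; python3 -c "
from h import *
rows((.4724,-.1703,.021,-42))"
```

```text
clock: 16.4
position: [0.4714, -0.1702, 0.0223]
ee_rot: [0.913, 0.408, -0.001, -0.0]
ft_force: [0.5, -0.2, -0.8]
grip_width: -0.005
grasp_force: 0.0
clock: 16.6
position: [0.4724, -0.171, 0.022]
ee_rot: [0.913, 0.407, 0.001, 0.0]
ft_force: [0.8, -0.2, 0.4]
grip_width: -0.0
grasp_force: 0.0
now [ 0.4724 -0.171   0.022 ] yaw_y -41.9 F [ 0.8 -0.2  0.4] t 16.6
(0.4724, -0.1703, 0.021) [0.0005, -0.0004, 0.001, 0.0009, -0.0008, 0.0012]
```

```bash
python3 -m inch "[[[0,0.004,0.001,0,0,0,1],[0,0.007,0.001,0,0,0,1],[0,0.009,0.001,0,0,0,1],[0,0.011,0.001,0,0,0,1],[0,0.013,0.001,0,0,0,1],[0,0.0145,0.001,0,0,0,1],[0,0.0145,0.001,0,0,0,1]]]"; python3 -m inch "[[[0,-0.01,0,0,0,0,1],[-0.01,-0.013,-0.02,0,0,0,1],[-0.02,-0.013,-0.07,0,0,0,1],[-0.06,0.0,-0.10,0,0,0,1],[-0.11,0.03,-0.1,0,0,0,1],[-0.16,0.03,-0.1,0,0,0,1],[-0.21,0.03,-0.1,0,0,0,1],[-0.23,0.03,-0.1,0,0,0,1],[-0.235,0.03,-0.1,0,0,0,1]]]" | sed -n 2,4p; python3 seg.py
```

```text
clock: 17.3
position: [0.4826, -0.1808, 0.0203]
ee_rot: [0.913, 0.407, -0.0, -0.0]
ft_force: [0.3, -0.7, 0.2]
grip_width: -0.003
grasp_force: 0.0
position: [0.3442, -0.3777, 0.1203]
ee_rot: [0.915, 0.404, -0.0, 0.0]
ft_force: [0.1, 0.0, 1.1]
comps [(np.int32(295), np.int32(185), np.int32(25), np.int32(21), np.int32(280)), (np.int32(266), np.int32(190), np.int32(23), np.int32(21), np.int32(116)), (np.int32(282), np.int32(183), np.int32(5), np.int32(5), np.int32(9))]
rect 499.91192626953125 -207.52853393554688 53.42892074584961 41.46544647216797 49.598358154296875
36 slope 0.182 width 0.0447 tail [ 0.4766 -0.2242]
38 slope 0.172 width 0.0441 tail [ 0.4776 -0.2247]
40 slope 0.161 width 0.0434 tail [ 0.4786 -0.2251]
42 slope 0.15 width 0.0424 tail [ 0.4796 -0.2255]
44 slope 0.139 width 0.0412 tail [ 0.4804 -0.2262]
46 slope 0.127 width 0.0403 tail [ 0.4811 -0.2268]
48 slope 0.115 width 0.04 tail [ 0.4819 -0.2274]
[([298.0, 172.2], 0.58, array([ 0.5486, -0.1819]))]
```

```bash
python3 -m inch "[[[0.04,-0.03,0,0,0,0,1],[0.09,-0.042,0,0,0,0,1],[0.14,-0.042,0,0,0,0,1],[0.19,-0.042,0,0,0,0,1],[0.234,-0.042,0.0,0,0,0,1],[0.2355,-0.042,0.02,0,0,0,1],[0.2355,-0.042,0.05,0,0,0,1],[0.2355,-0.042,0.08,0,0,0,1],[0.2355,-0.042,0.092,0,0,0,1],[0.2355,-0.042,0.098,0,0,0,1]]]" | sed -n 2,4p; python3 -c "
from h import *
rows((.4826,-.1808,.0203,-42),(.4867,-.1845,.0203,-42))"
```

```text
position: [0.4736, -0.1711, 0.0214]
ee_rot: [0.913, 0.408, -0.001, -0.0]
ft_force: [0.0, 0.1, 0.6]
now [ 0.4736 -0.1711  0.0214] yaw_y -41.9 F [0.  0.1 0.6] t 19.3
(0.4826, -0.1808, 0.0203) [-0.0013, 0.0132, 0.0011, -0.0015, 0.001, 0.0025]
(0.4867, -0.1845, 0.0203) [-0.0013, 0.0187, 0.0011, -0.0015, 0.001, 0.0025]
```

```bash
python3 -m inch "[[[0,0.005,0.001,0,0,0,1],[0,0.010,0.001,0,0,0,1],[0,0.013,0.001,0,0,0,1],[0,0.015,0.001,0,0,0,1],[0,0.017,0.001,0,0,0,1],[0,0.0195,0.001,0,0,0,1],[0,0.0195,0.001,0,0,0,1]]]"; python3 -m inch "[[[0,-0.01,0,0,0,0,1],[-0.01,-0.015,-0.02,0,0,0,1],[-0.02,-0.015,-0.07,0,0,0,1],[-0.06,0.0,-0.10,0,0,0,1],[-0.11,0.03,-0.1,0,0,0,1],[-0.16,0.03,-0.1,0,0,0,1],[-0.21,0.03,-0.1,0,0,0,1],[-0.23,0.03,-0.1,0,0,0,1],[-0.235,0.03,-0.1,0,0,0,1]]]" | sed -n 2,4p; python3 seg.py
```

```text
clock: 20.0
position: [0.4888, -0.1853, 0.0219]
ee_rot: [0.913, 0.407, 0.0, -0.0]
ft_force: [-2.7, 2.1, 8.1]
grip_width: 0.002
grasp_force: 3.9
position: [0.35, -0.3829, 0.1215]
ee_rot: [0.915, 0.404, -0.0, 0.0]
ft_force: [0.3, 0.3, 0.3]
comps [(np.int32(296), np.int32(184), np.int32(25), np.int32(20), np.int32(272)), (np.int32(266), np.int32(190), np.int32(23), np.int32(21), np.int32(116)), (np.int32(283), np.int32(183), np.int32(2), np.int32(2), np.int32(2))]
rect 503.3174133300781 -210.5828857421875 53.03737258911133 41.827880859375 50.1022834777832
36 slope 0.206 width 0.045 tail [ 0.4801 -0.2276]
38 slope 0.197 width 0.0439 tail [ 0.481  -0.2282]
40 slope 0.188 width 0.0428 tail [ 0.482  -0.2287]
42 slope 0.177 width 0.042 tail [ 0.4829 -0.2291]
44 slope 0.167 width 0.0414 tail [ 0.4837 -0.2297]
46 slope 0.156 width 0.0408 tail [ 0.4846 -0.2302]
48 slope 0.144 width 0.0399 tail [ 0.4855 -0.2306]
[]
```

```bash
python3 - <<'E'
from h import *
rows((.4656,-.2531,.12,-41.5),(.4656,-.2531,.021,-41.5))
E
```

```text
now [ 0.3529 -0.3805  0.1212] yaw_y -42.1 F [ 0.8 -1.  -0.6] t 21.0
(0.4656, -0.2531, 0.12) [0.17, -0.0017, 0.0013, -0.0001, -0.0005, -0.0099]
(0.4656, -0.2531, 0.021) [0.17, -0.0017, 0.1003, -0.0001, -0.0005, -0.0099]
```

```bash
python3 -m inch "[[[0.05,-0.001,0,0,0,-0.01,0.45],[0.1,-0.0017,0,0,0,-0.01,0.45],[0.14,-0.0017,0.02,0,0,-0.01,0.45],[0.165,-0.0017,0.05,0,0,-0.01,0.45],[0.17,-0.0017,0.08,0,0,-0.01,0.45],[0.17,-0.0017,0.095,0,0,-0.01,0.45],[0.17,-0.0017,0.1,0,0,-0.01,0.45],[0.17,-0.0017,0.1,0,0,-0.01,0.45]]]" | sed -n 2,4p; python3 -m inch "[[[0.008,0,0,0,0,0,0.45],[0.014,0,0,0,0,0,0.45],[0.018,0,0,0,0,0,0.45],[0.0195,0,0,0,0,0,0.45],[0.0205,0,0,0,0,0,0.45],[0.0205,0,0,0,0,0,0.45]]]"; python3 -m inch "[[[0.001,0,0,0,0,0,0.45],[0.002,0,0,0,0,0,0.45],[0.002,0,0,0,0,0,0.45]]]"
```

```text
position: [0.4657, -0.253, 0.0215]
ee_rot: [0.911, 0.411, -0.0, -0.0]
ft_force: [0.4, 0.1, -0.3]
clock: 22.4
position: [0.4796, -0.2372, 0.0213]
ee_rot: [0.911, 0.412, 0.0, 0.0]
ft_force: [0.6, -0.0, -0.7]
grip_width: 0.279
grasp_force: 0.0
clock: 22.7
position: [0.4809, -0.2356, 0.0212]
ee_rot: [0.911, 0.412, -0.0, -0.0]
ft_force: [-0.8, 0.2, 0.4]
grip_width: 0.27
grasp_force: 0.0
```

```bash
for i in 1; do python3 -m inch "[[[0.001,0,0,0,0,0,0.45],[0.001,0,0,0,0,0,0.45]]]"|sed -n 2,4p; python3 -m inch "[[[0.001,0,0,0,0,0,0.45],[0.001,0,0,0,0,0,0.45]]]"|sed -n 2,4p;python3 -m inch "[[[0.001,0,0,0,0,0,0.45],[0.001,0,0,0,0,0,0.45]]]"|sed -n 2,4p; done
```

```text
position: [0.4817, -0.2348, 0.0212]
ee_rot: [0.911, 0.412, 0.0, -0.0]
ft_force: [0.2, 0.5, 0.5]
position: [0.4824, -0.2341, 0.0213]
ee_rot: [0.911, 0.412, 0.0, -0.0]
ft_force: [0.1, -0.9, 0.2]
position: [0.483, -0.2333, 0.0213]
ee_rot: [0.911, 0.412, 0.0, -0.0]
ft_force: [-0.6, 0.6, 0.5]
```

```bash
python3 -m inch "[[[0.001,0,0,0,0,0,0.45],[0.001,0,0,0,0,0,0.45],[0.001,0,0,0,0,0,0.45]]]"|sed -n 2,4p; python3 - <<'E'
from h import *
print(np.mean([ (imaging.calibration("top"),sensors.get_obs()["ft_force"])[1]],0))
# numeric view: is the key still at same pixel
im=imaging.camera("top");o=cv2.imread("pics/last.png");cv2.imwrite("pics/c1.png",im)
t=o[120:165,285:330];r=cv2.matchTemplate(im[110:175,275:340],t,cv2.TM_CCOEFF_NORMED);print(r.max(),np.unravel_index(r.argmax(),r.shape))
E
python3 -m inch "[[[0.001,0,0,0,0,0,0.45],[0.001,0,0,0,0,0,0.45],[0.001,0,0,0,0,0,0.45]]]"|sed -n 2,4p
```

```text
position: [0.4835, -0.2327, 0.0212]
ee_rot: [0.911, 0.412, -0.0, -0.0]
ft_force: [-1.1, -0.1, 0.9]
[-1.13258496 -0.1116587   0.9062105 ]
0.8448692 (np.int64(10), np.int64(10))
position: [0.484, -0.2322, 0.0212]
ee_rot: [0.911, 0.412, -0.0, 0.0]
ft_force: [-3.2, -2.4, -0.5]
```

```bash
python3 -m inch "[[[0.0005,0,0,0,0,0,0.45],[0.0005,0,0,0,0,0,0.45]]]"|sed -n 2,4p; python3 -m inch "[[[-0.02,0,0,0,0,0,0.45],[-0.04,0,-0.03,0,0,0,0.45],[-0.07,0,-0.07,0,0,0,1],[-0.12,0,-0.09,0,0,0,1],[-0.17,0,-0.1,0,0,0,1],[-0.19,0,-0.1,0,0,0,1],[-0.19,0,-0.1,0,0,0,1]]]" | sed -n 2,4p; python3 seg.py; python3 - <<'E'
from h import *
o=cv2.imread("pics/a7t.png");im=cv2.imread("pics/last.png")
t=o[120:165,285:330];r=cv2.matchTemplate(im[110:175,275:340],t,cv2.TM_CCOEFF_NORMED);print(r.max(),np.unravel_index(r.argmax(),r.shape))
rows((.5515,-.182,.12,-42),(.5515,-.182,.085,-42),(.5515,-.182,.074,-42))
E
```

```text
position: [0.4842, -0.2319, 0.0212]
ee_rot: [0.911, 0.412, -0.0, 0.0]
ft_force: [-3.4, -3.0, 0.8]
position: [0.3567, -0.3768, 0.1221]
ee_rot: [0.912, 0.409, 0.001, 0.001]
ft_force: [-0.5, 0.2, -1.1]
comps [(np.int32(296), np.int32(184), np.int32(22), np.int32(19), np.int32(228)), (np.int32(266), np.int32(190), np.int32(23), np.int32(21), np.int32(116)), (np.int32(281), np.int32(180), np.int32(1), np.int32(2), np.int32(2))]
rect 505.7915954589844 -208.00369262695312 44.86567687988281 41.51415252685547 48.53325653076172
36 slope 0.133 width 0.0427 tail [ 0.4856 -0.223 ]
38 slope 0.135 width 0.0421 tail [ 0.4866 -0.2235]
40 slope 0.137 width 0.0415 tail [ 0.4876 -0.2238]
42 slope 0.137 width 0.0408 tail [ 0.4885 -0.2241]
44 slope 0.137 width 0.0403 tail [ 0.4893 -0.2243]
46 slope 0.136 width 0.0399 tail [ 0.49   -0.2246]
48 slope 0.135 width 0.0396 tail [ 0.4908 -0.2247]
[]
0.99590755 (np.int64(10), np.int64(10))
now [ 0.3595 -0.3738  0.1212] yaw_y -41.4 F [ 0.8 -0.4  0.1] t 24.9
(0.5515, -0.182, 0.12) [0.2708, 0.0172, 0.0016, 0.0002, -0.0012, 0.0107]
(0.5515, -0.182, 0.085) [0.2708, 0.0172, 0.0366, 0.0002, -0.0012, 0.0107]
(0.5515, -0.182, 0.074) [0.2708, 0.0172, 0.0476, 0.0002, -0.0012, 0.0107]
```

```bash
python3 -m inch "[[[0.05,0.003,0,0,0,0,1],[0.1,0.007,0,0,0,0,1],[0.15,0.011,0,0,0,0,1],[0.2,0.014,0,0,0,0,1],[0.245,0.017,0,0,0,0,1],[0.2708,0.0172,0,0,0,0,1],[0.2708,0.0172,0.015,0,0,0,1],[0.2708,0.0172,0.03,0,0,0,1],[0.2708,0.0172,0.038,0,0,0,1],[0.2708,0.0172,0.038,0,0,0,1]]]"|sed -n 2,4p; python3 -m inch "[[[0,0,0.002,0,0,0,1],[0,0,0.004,0,0,0,1],[0,0,0.005,0,0,0,1],[0,0,0.006,0,0,0,1],[0,0,0.006,0,0,0,1]]]"
```

```text
position: [0.5494, -0.1826, 0.0818]
ee_rot: [0.912, 0.411, -0.001, -0.001]
ft_force: [0.4, -0.5, 0.1]
clock: 26.45
position: [0.5509, -0.1825, 0.0775]
ee_rot: [0.911, 0.412, 0.0, 0.0]
ft_force: [-1.6, -1.0, 1.6]
grip_width: -0.001
grasp_force: 1.0
```

Key touched at z≈0.078; now press it down in small steps.

```bash
python3 -m inch "[[[0,0,0.001,0,0,0,1],[0,0,0.002,0,0,0,1],[0,0,0.002,0,0,0,1]]]"|sed -n 2,4p; python3 -m inch "[[[0,0,0.001,0,0,0,1],[0,0,0.0015,0,0,0,1],[0,0,0.0015,0,0,0,1]]]"|sed -n 2,4p;  python3 -m inch "[[[0,0,0.0005,0,0,0,1],[0,0,0.001,0,0,0,1],[0,0,0.001,0,0,0,1]]]"|sed -n 2,4p
```

```text
position: [0.5509, -0.1825, 0.0754]
ee_rot: [0.911, 0.412, 0.0, 0.0]
ft_force: [-0.7, -1.2, 3.9]
position: [0.5509, -0.1825, 0.0741]
ee_rot: [0.911, 0.412, 0.0, 0.0]
ft_force: [-2.6, -0.7, 6.7]
position: [0.551, -0.1825, 0.0739]
ee_rot: [0.911, 0.412, 0.0, -0.0]
ft_force: [-5.9, 1.7, 17.5]
```

```bash
python3 -m inch "[[[0,0,-0.001,0,0,0,1],[0,0,-0.004,0,0,0,1],[0,0,-0.015,0,0,0,1],[0,0,-0.05,0,0,0,1],[-0.05,0,-0.05,0,0,0,1],[-0.1,0,-0.05,0,0,0,1],[-0.15,0,-0.05,0,0,0,1],[-0.2,0,-0.05,0,0,0,1],[-0.25,0,-0.05,0,0,0,1],[-0.27,0,-0.05,0,0,0,1]]]"|sed -n 2,4p; python3 seg.py | grep -E "rect|^48"; python3 - <<'E'
from h import *
o=cv2.imread("pics/a7t.png");im=cv2.imread("pics/last.png")
t=o[120:165,285:330];r=cv2.matchTemplate(im[110:175,275:340],t,cv2.TM_CCOEFF_NORMED);print(r.max(),np.unravel_index(r.argmax(),r.shape))
E
```

```text
position: [0.3684, -0.3881, 0.1235]
ee_rot: [0.912, 0.409, -0.0, 0.0]
ft_force: [-0.0, 0.4, -0.1]
rect 505.7915954589844 -208.00369262695312 44.86567687988281 41.51415252685547 48.53325653076172
48 slope 0.135 width 0.0396 tail [ 0.4908 -0.2247]
0.9958288 (np.int64(10), np.int64(10))
```

Nothing shifted; handing in.

```bash
python3 -m inch "[[[0,0,0,0,0,0,1],[0,0,0,0,0,0,1]]]"|sed -n 1,2p; python3 -c "
from workcell import order
print(order.hand_in())"
```

```text
clock: 28.65
position: [0.3736, -0.3838, 0.1227]
the job is handed in; nothing more can be done
None
```

The wedge is in under the bare foot (pushed until about 4 N of resistance), the start key was pressed to its stop (17.5 N) and released, the programmer's image did not shift, and the job was handed in at 28.7 s; the verdict was not shown.

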